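Vent the microphone dryer: cover up, bayonet cap in, held at half-turn

TASK

On the studio desk, fold the microphone dryer's hinged cover up until it stands upright. Then insert the loose bayonet cap into the well beneath, fully home with its lugs through the two notches, and twist it clockwise (seen from above) to the half-way mark, 45 degrees, never on to the lock click. Finish while still gripping the cap there, since a spring turns it back towards the notches if let go; leave the cover upright and the mug, microphone and pedal alone.

Things in the scene. Friction and masses are not known exactly. Their poses are not given: they have to be found in the camera images.
- dryer: Squat grey desktop box that dries microphones, fixed to the desk: 200 (x) by 280 (y) by 60 mm high. Origin on the desk, under the centre of the round well; its y axis points to the cover's hinge side, z up.
- mouth (a point): Centre of the well's mouth, level with the top of its steel collar (86 mm across), 66 mm above the desk; axes as the dryer's. The hole is 44 mm wide, with two 13 mm wide notches on the +y and -y sides reaching 31 mm from the axis. Below the 6 mm thick flange is a bore of 31 mm radius, its floor 47 mm above the desk.
- half_mark (a point): Top of one of two small raised steel pips (8 mm across) on the box top on either side of the well, 50 mm from its axis, 64 mm above the desk. The cap is half-way when its fin points at them: 45 degrees clockwise from above, from the notches.
- well (a point): Centre of the well's floor, 47 mm above the desk. In the well the cap turns at most 7 degrees anticlockwise from the notches. Clockwise, after 5 degrees or so its lugs meet a sprung ring that pushes back with 0.03 rising to 0.16 N m. The lock click begins about 69 degrees from the notches, the end stop is near 90.
- cover (a joint): Angle of the cover: 0 closed flat over the well, 1.571 upright, 2.0 fully back. Black plate 130 mm (along the hinge) by 160 mm (hinge to free edge) by 5 mm. It starts ajar (40 to 57 degrees); its stiff hinge stays where left (0.3 N m of friction, 2 to 3 N at the free edge). A finger beneath its free edge can push it up, rising with the edge.
- cover_edge (a point): Middle of the cover's free edge, on its underside; 160 mm from the hinge.
- cover_hinge (a point): Middle of the hinge line, which runs along the dryer's x: 115 mm to the +y side of the well's axis, 67 mm above the desk.
- cap: Loose aluminium bayonet cap, about 140 g, upright on the desk on its plug. Origin: centre of the plug's underside, z up. Plug 40 mm across, 17 mm deep, bevelled foot; plate 72 mm across from 17 to 23 mm; upright grip fin 12 mm thick (x), 56 mm long (y), from 23 to 51 mm. Fully home, the plate rests on the collar, origin 49 mm above the desk; only there (within 2 mm) can it turn.
- cap_lug (a point): Outer end of one of the cap's two lugs, on the +y side, 28 mm from its axis, 6 mm above its underside; the other faces it across the plug (the cap fits either way round). Lugs are 8 mm wide, in line with the grip fin above, from 3 to 9 mm up, with a thin rib beneath down to 0.
- mug: White mug, 80 mm across, 90 mm high, a bystander. Origin under its centre.
- deskmic: Desk microphone on a round foot, 110 mm across, 226 mm high, a bystander. Origin under its centre.
- pedal: Aluminium effects pedal, 120 by 70 by 49 mm, a bystander. Origin under its centre.
Things that resemble listed ones, but are neither listed nor needed, are in the scene too. Leave any pink or purple look-alike of the cap alone.

How it is judged:
By the outcome, as a careful person would: the job done as asked, in the order asked, and still so for the second after the job is handed in, while the arm keeps its last pose, push and grip.
It also fails if it takes over 72 s, if anything falls off the work surface, if the arm or the gripper's body presses on something with over 40 N, if the wrist force passes 120 N, or if a joint passes its speed limit or range.

ROBOT

A 6-joint arm with a two-finger parallel gripper is mounted at the origin on the work surface. World frame = base frame: x ahead of the robot, y to its left, z up, the work surface at z = 0. Lengths are in mm, angles in degrees, forces in N, time in s.
With the tool pointing down it reaches from about 325 to 925 mm from the base axis. Payload 3.1 kg.
Tool frame: the origin (TCP) lies at the very end of the fingers, on their centre line; the grasp point (between the pads) lies grasp_offset behind it (grasp_offset is the distance from the TCP to the grasp point, in mm); z points along the fingers, x is the direction in which the jaws open and shut, and the axes are right-handed (so a half turn about z gives the same grasp; the last joint's range is limited). The gripper opens to 85 mm and grips with 20 to 120 N. Pads are 22 mm wide; open, the fingers measure 114 mm over their backs; the gripper's body (76 mm by 85 mm) begins 54 mm behind the grasp point. The pads swing forward as they close: fully open they stand 13 mm farther back than shut.
Start: joints at [-74.381, 12.427, 92.441, -0, 75.132, -6.429], TCP at [234.63, -579.3, 231.3] pointing down, gripper open.
Joint ranges: [-157.48, 157.48], [-44.54, 120.13], [17.64, 146.25], [-64.5, 244.5], [7.68, 150.69], [-147.95, 147.95]. Speed limits (degrees/s): [159.86, 159.86, 180, 180, 180, 180].

INTERFACE

Orientations are given as [roll, pitch, yaw] about the fixed x, y, z axes, in that order (R = Rz(yaw) Ry(pitch) Rx(roll)).
In Python, from station import * gives the robot as it stands. Calls block until the motion is done:
- goto(position, orientation): joint-space move of the TCP to a pose.
- move_l(position, attitude=None, speed=150): straight line of the TCP; attitude=None keeps the orientation; speed is the mean speed in mm/s.
- move_j(angles): joint-space move.
- grip(opening, squeeze=None): finger opening in mm; squeeze is the grip in N (None keeps the last); returns when the fingers have stopped.
- wait(seconds).
- solve_ik(position, orientation): joint angles nearest the present ones, or None.
- get_obs(): the state.
- get_image(name): name is "side" or "top" or "wrist"; returns the picture (384x512x3 uint8, red, green, blue); there is no depth.
- get_calibration(name): a dict with "fx", "fy", "cx", "cy" (pixels), "R" (3x3) and "t" (3): a world point X has camera coordinates R X + t; the wrist camera has in their place "mount" (4x4, takes a point from camera to tool coordinates, whose origin is the TCP and whose axes are the tool frame's). Camera axes: x right, y down, z forward; pixel columns grow to the right and rows downward; lengths in mm; the calibration is good to about 2 mm. A picture is of the moment at which its call begins: read the wrist's pose just before it. get_calibration takes no time and is no camera call.
A pose or a line that the arm cannot do raises Unreachable and nothing moves.
- sign_off(): hands the job in, once; it reports no verdict.
Trained networks look in the newest picture that a camera, given by its name, has taken for a name from the list of things; names that differ only in an ending like _2 or _b are one class to them, and where a whole thing is asked for, a point or a joint stands for the part that bears it (a point fixed in the world has none). Each returns a list of dicts, best first, with "score" (0 to 1); they miss things now and then, are a little off and sometimes report something else, mostly with a low value. They report only what shows in the picture. A call takes as long as a camera call. They do not tell look-alikes from the thing itself.
- spot_in(name, camera): "extent" ([centre column, centre row, width, height] in pixels, round what is visible of it).
- regions_of(name, camera): "region" (384x512 bool, what is visible of it) and "extent" ([centre column, centre row, width, height] in pixels, round what is visible of it).
The state is a dict: "t": time; "joint_pos": joint angles; "qvel": joint speeds; "effort": joint torques, N m; "tcp_pos": TCP position; "ee_rot": TCP orientation; "wrist_force": force on the tool from outside, world axes, zero at the start; "moment": the same for the moment, N m; "grip_width": finger opening in mm.
Only numpy, scipy, OpenCV 4.12 (cv2) and the standard library are available. Lean on these libraries where they do the work, as an engineer would, in place of code of your own. Each camera call takes 0.05 s, during which the arm holds its last target. There are 200 camera calls.

## Working session

There is one attempt and no reset: what is moved stays moved. The work goes in short steps, each a Python script; the robot and the scene stay as the last script left them, time stands still between calls to the robot, and variables do not carry over. Pictures are saved under pics/ and viewed, about 8 in all and at most 12, crops included, and the job is handed in when it is done.

```bash
mkdir -p pics; ls
python3 - <<'E'
from station import *
import cv2,numpy as np
o=get_obs();print({k:np.round(v,2).tolist() for k,v in o.items()})
ims=[]
for c in("top","side"):
    im=get_image(c);K=get_calibration(c);print(c,{k:np.round(v,3).tolist() for k,v in K.items()})
    cv2.imwrite(f"pics/{c}0.png",im[:,:,::-1])
    for n in("cap","cap_lug","dryer","cover","cover_edge","half_mark","mouth","mug","deskmic","pedal"):
        try:print(c,n,[(round(d["score"],2),np.round(d["extent"],1).tolist()) for d in spot_in(n,c)][:4])
        except Exception as e:print(n,e)
K=get_calibration("wrist");print({k:np.round(v,3).tolist() for k,v in K.items()})
try:print(grasp_offset)
except Exception as e:print(e)
E
```

```text
pics
{'t': 0.0, 'joint_pos': [-74.38, 12.48, 92.53, 0.0, 75.13, -6.43], 'qvel': [0.02, -0.01, -0.1, 0.04, -0.08, -0.04], 'effort': [0.0, -39.68, -30.39, 0.0, 0.01, -0.0], 'tcp_pos': [234.42, -578.48, 229.95], 'ee_rot': [-179.98, 0.14, -67.95], 'wrist_force': [0.39, 0.96, 0.33], 'moment': [0.05, 0.03, -0.0], 'grip_width': 85.4}
top {'fx': 416.066, 'fy': 416.066, 'cx': 252.319, 'cy': 186.591, 'R': [[-0.029, -1.0, -0.011], [-0.986, 0.031, -0.163], [0.163, 0.006, -0.987]], 't': [-2.864, 575.603, 1074.203]}
top cap [(0.74, [343.6, 214.1, 30.7, 20.9]), (0.73, [339.8, 260.0, 25.3, 28.3]), (0.69, [301.1, 199.3, 25.0, 25.4]), (0.68, [185.1, 182.0, 43.4, 55.2])]
top cap_lug [(0.85, [339.5, 260.6, 26.8, 28.1]), (0.8, [345.1, 215.3, 24.9, 28.6]), (0.78, [302.1, 201.2, 23.3, 28.0]), (0.47, [185.7, 182.9, 46.0, 49.7])]
top dryer [(0.82, [211.8, 193.9, 112.0, 90.2])]
top cover [(0.82, [184.3, 184.5, 40.7, 53.8])]
top cover_edge [(0.96, [185.9, 181.4, 43.7, 52.2]), (0.69, [143.3, 131.6, 52.8, 47.3])]
top half_mark [(0.9, [210.3, 194.4, 119.4, 86.2])]
top mouth [(0.89, [211.4, 192.8, 117.1, 90.7]), (
[... 538 characters left out ...]
6.9, 182.5, 24.7, 20.2]), (0.6, [338.8, 170.9, 23.9, 19.1])]
side dryer [(0.63, [260.9, 238.0, 110.5, 106.0])]
side cover [(0.86, [251.4, 224.8, 63.4, 76.6])]
side cover_edge [(0.58, [248.6, 223.0, 56.2, 75.8])]
side half_mark [(0.91, [261.1, 237.4, 108.5, 103.5])]
side mouth [(0.61, [258.3, 237.0, 108.2, 105.8])]
side mug [(0.86, [205.2, 175.4, 38.2, 39.9])]
side deskmic [(0.91, [179.7, 256.9, 45.2, 89.5]), (0.57, [247.7, 150.8, 41.4, 26.3])]
side pedal [(0.59, [246.5, 149.4, 43.0, 25.7])]
{'fx': 289.57, 'fy': 289.57, 'cx': 255.573, 'cy': 190.338, 'mount': [[1.0, 0.001, -0.0, 0.222], [-0.001, 0.965, 0.263, -66.052], [0.001, -0.263, 0.965, -142.796], [0.0, 0.0, 0.0, 1.0]]}
18.700000000000003
```

View pics/top0.png

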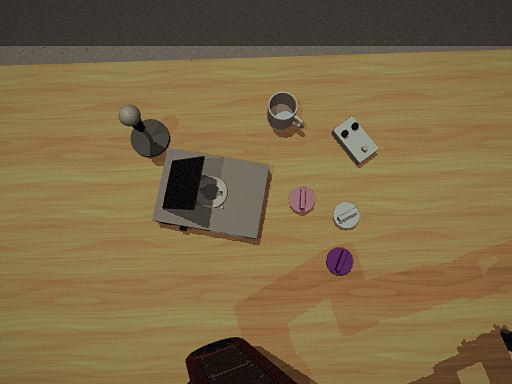

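View pics/side0.png

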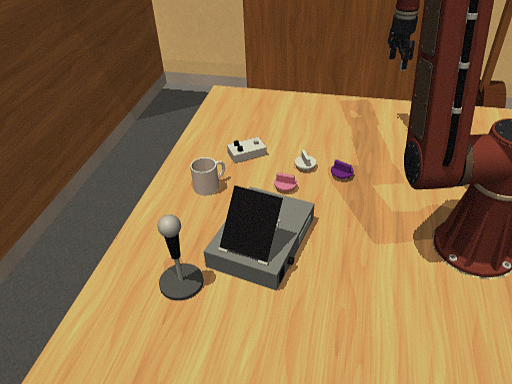

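```bash
cat > h.py <<'E'
from station import *
import numpy as np, cv2
from scipy.spatial.transform import Rotation as Ro
def cam(c,obs=None):
    K=get_calibration(c)
    if "mount" in K:
        o=obs or get_obs();T=np.eye(4);T[:3,:3]=Ro.from_euler("xyz",o["ee_rot"],degrees=True).as_matrix();T[:3,3]=o["tcp_pos"]
        M=np.linalg.inv(T@np.array(K["mount"]));R,t=M[:3,:3],M[:3,3]
    else: R,t=np.array(K["R"]),np.array(K["t"])
    A=np.array([[K["fx"],0,K["cx"]],[0,K["fy"],K["cy"]],[0,0,1]])
    return A,R,t
def back(C,uv,z):
    A,R,t=C;d=R.T@np.linalg.solve(A,[uv[0],uv[1],1]);o=-R.T@t
    return o+d*(z-o[2])/d[2]
def proj(C,X):
    A,R,t=C;p=(np.atleast_2d(X)@R.T+t)@A.T;return p[:,:2]/p[:,2:]
def snap(name):
    o=get_obs();im=get_image("wrist");cv2.imwrite(f"pics/{name}.png",im[:,:,::-1]);C=cam("wrist",o)
    np.savez(f"pics/{name}.npz",A=C[0],R=C[1],t=C[2]);return C,im
def load(name):
    d=np.load(f"pics/{name}.npz");return d["A"],d["R"],d["t"]
E
python3 - <<'E'
from h import *
C=cam("top")
for n,uv,z in [("c1",(167,150),60),("c2",(270,162),60),("c3",(259,238),60),("c4",(155,223),60),("capL",(338,219),51),("capR",(357,212),51),("cap",(346,216),23),("pink",(302,201),23),("purple",(340,261),23),("mug",(283,105),90),("pedal",(354,140),49),("mic",(150,138),0)]:
    print(n,np.round(back(C,uv,z)))
C=cam("side")
for n,uv,z in [("cap",(306,163),23),("a",(208,250),60),("b",(315,213),60),("c",(280,267),60)]:
    print(n,np.round(back(C,uv,z)))
E
```

```text
c1 [681. 208.  60.]
c2 [639. -70.  60.]
c3 [437. -34.  60.]
c4 [484. 239.  60.]
capL [ 481. -244.   51.]
capR [ 498. -296.   51.]
cap [ 490. -272.   23.]
pink [ 535. -155.   23.]
purple [ 371. -248.   23.]
mug [ 787. -109.   90.]
pedal [ 695. -302.   49.]
mic [734. 270.   0.]
cap [ 490. -264.   23.]
a [677. 200.  60.]
b [429.  12.  60.]
c [488. 220.  60.]
```

Run:
```python
from h import *
for y in (171,-9,-189): print(y,solve_ik([556,60,120],[180,0,y]),solve_ik([556,60,120],[180,0,y-45]))
b=np.array([-0.156,-0.988])  # 
goto([555+20,86-40,380],[180,0,171])
C,im=snap("w1")
for n in("cover","half_mark","mouth","cover_edge","dryer"):
    print(n,[(round(d["score"],2),np.round(d["extent"],1).tolist()) for d in spot_in(n,"wrist")][:3])
print(get_obs()["t"],get_obs()["joint_pos"])
```

```text
171 None [  -1.03155743   11.51180556  106.39182762    0.           62.09636681
 -127.03155743]
-9 [-1.03155743e+00  1.15118056e+01  1.06391828e+02 -2.54444375e-14
  6.20963668e+01  7.96844257e+00] [-1.03155743e+00  1.15118056e+01  1.06391828e+02 -2.54444375e-14
  6.20963668e+01  5.29684426e+01]
-189 None [  -1.03155743   11.51180556  106.39182762    0.           62.09636681
 -127.03155743]Traceback (most recent call last):
  File "<stdin>", line 4, in <module>
station.Unreachable: the arm cannot take that pose within its joint ranges
```

Run:
```python
from h import *
goto([530,60,330],[180,0,81])
C,im=snap("w1")
for n in("cover","half_mark","mouth","cover_edge","dryer"):
    print(n,[(round(d["score"],2),np.round(d["extent"],1).tolist()) for d in spot_in(n,"wrist")][:3])
print(get_obs()["t"],get_obs()["joint_pos"])
```

```text
cover [(0.78, [333.5, 202.7, 69.6, 131.3]), (0.62, [280.6, 182.8, 202.8, 157.3])]
half_mark [(0.75, [332.1, 205.3, 68.5, 127.2]), (0.68, [283.9, 183.8, 201.2, 168.2])]
mouth [(0.77, [282.6, 183.1, 203.3, 160.1])]
cover_edge [(0.77, [334.0, 201.1, 67.6, 123.9]), (0.25, [282.6, 183.7, 203.5, 162.7])]
dryer [(0.75, [284.3, 183.2, 204.0, 163.3])]
3.9167 [-1.12140008e+00 -2.58927643e+00  9.80306686e+01 -1.80349104e-03
  8.45645164e+01 -8.20829131e+01]
```

View pics/w1.png

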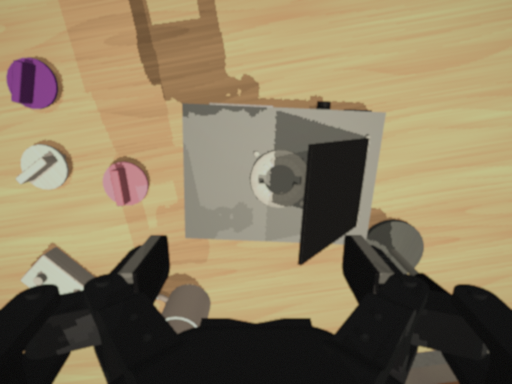

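Run:
```python
from h import *
from scipy.optimize import least_squares
Cw=load("w1");Ct=cam("top")
def model(p):
    x,y,w,b,a=p
    n=np.deg2rad(w);Rz=np.array([[np.cos(n),-np.sin(n),0],[np.sin(n),np.cos(n),0],[0,0,1]])
    e=lambda X:np.array([X[0],115-160*np.cos(a)-5*np.sin(a)*0,67+160*np.sin(a)])
    W=[[-100,b-140,60],[-100,b+140,60],[100,b-140,60],[-35.4,-35.4,64],[0,0,66],e([-65]),e([65]),[-65,115,67],[0,-26,66]]
    T=[[100,b+140,60],[100,b-140,60],[-100,b-140,60],[-100,b+140,60]]
    tr=lambda P:np.array(P)@Rz.T+[x,y,0]
    return proj(Cw,tr(W)),proj(Ct,tr(T))
mw=np.array([[183,104],[385,111],[186,237],[257,154],[281,179.5],[309,144],[300,263],[367,138],[262,181]])
mt=np.array([[167,150],[270,162],[259,238],[155,223]])
def f(p):
    a,c=model(p);return np.r_[(a-mw).ravel(),(c-mt).ravel()]
s=least_squares(f,[560,80,-9,0,.8],loss="soft_l1",x_scale=[10,10,1,10,.1])
print(np.round(s.x,2),np.rad2deg(s.x[4]));a,c=model(s.x);print(np.round(a-mw,1).tolist(),np.round(c-mt,1).tolist())
for n,q in(("cap",((44,170),23)),("f1",((18,183),51)),("f2",((55,157),51)),("pink",((125,186),23))):print(n,np.round(back(Cw,*q)))
```

```text
[563.36  90.68 -10.86  -1.79   0.88] 50.48670307712889
[[-2.1, 0.0], [-0.0, -0.3], [-0.5, 1.8], [0.2, 0.1], [-0.1, 0.0], [0.1, -0.2], [-0.5, 1.3], [-0.3, -1.6], [0.9, -2.0]] [[0.1, -2.5], [-0.8, 1.4], [-1.5, -0.6], [-2.5, -2.7]]
cap [ 500. -274.   23.]
f1 [ 510. -298.   51.]
f2 [ 482. -230.   51.]
pink [ 545. -155.   23.]
```

```bash
cat >> h.py <<'E'
D=np.array([563.4,90.7,0]);YAW=-10.9
def dw(x,y,z):
    return (D+Ro.from_euler("z",YAW,degrees=True).apply([x,y,z])).tolist()
def fy(): # force in dryer axes
    return Ro.from_euler("z",-YAW,degrees=True).apply(get_obs()["wrist_force"])
E
python3 - <<'E'
from h import *
grip(0)
goto(dw(0,-75,300),[180,0,YAW])
move_l(dw(0,-75,165),speed=200)
print(get_obs()["t"],np.round(fy(),1),get_obs()["grip_width"])
def pt(a,off=11):
    a=np.deg2rad(a);return dw(0,115-160*np.cos(a)-off,67+160*np.sin(a)-24)
move_l(pt(48),speed=120);print(np.round(fy(),1))
for a in range(51,87,3):
    move_l(pt(a),speed=80);print(a,np.round(fy(),1),end=" ")
o=get_obs();print(o["t"],np.round(o["tcp_pos"]),pt(84))
im=get_image("side");cv2.imwrite("pics/s2.png",cv2.resize(im[150:320,150:350],None,fx=3,fy=3)[:,:,::-1])
E
```

```text
6.875 [-0.1 -0.2  0.2] -0.1709956886685801
[-0.2  0.2  0.4]
51 [ 0.4 -0.2  1.3] 54 [-0.1 -0.3  0.8] 57 [-0.4 -0.1  0.8] 60 [-2.  -0.5  0.7] 63 [0.6 0.2 0.5] 66 [-0.6 -0.2  0.5] 69 [-0.3 -0.7  0.7] 72 [ 0.1  0.3 -0.3] 75 [ 0.1  0.2 -0.5] 78 [0.  0.  0.4] 81 [-0.1  0.1  0.9] 84 [-0.1  0.1 -0.3] 10.725 [580. 177. 202.] [579.9033891002847, 176.40088448355934, 202.1235032589237]
```

View pics/s2.png

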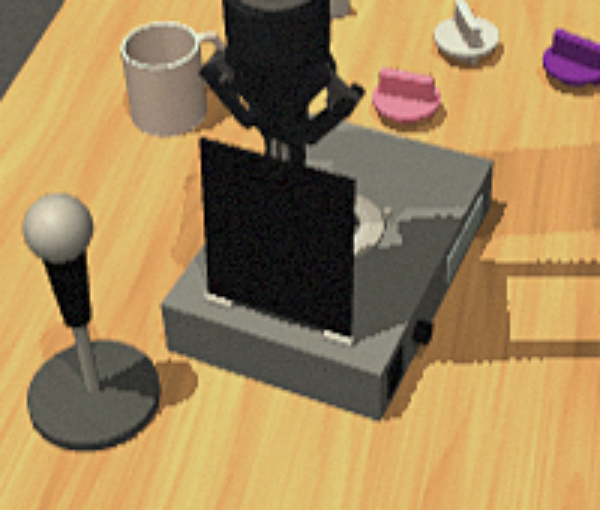

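Run:
```python
from h import *
C=cam("side")
for a in(78,81,84,87,90,93):
    r=np.deg2rad(a);P=[dw(x,115-160*np.cos(r)+k*np.sin(r),67+160*np.sin(r)+k*np.cos(r)) for k in(0,5) for x in(65,-65)]
    print(a,np.round((proj(C,P)-150)*3).tolist())
print(np.round((proj(C,[dw(65,115,67),dw(-65,115,67)])-150)*3).tolist())
```

```text
78 [[211.0, 125.0], [365.0, 166.0], [208.0, 128.0], [362.0, 169.0]]
81 [[206.0, 130.0], [361.0, 171.0], [203.0, 133.0], [358.0, 174.0]]
84 [[201.0, 135.0], [356.0, 177.0], [198.0, 139.0], [354.0, 181.0]]
87 [[196.0, 141.0], [352.0, 183.0], [193.0, 145.0], [350.0, 187.0]]
90 [[191.0, 148.0], [348.0, 190.0], [188.0, 152.0], [345.0, 194.0]]
93 [[186.0, 155.0], [343.0, 198.0], [183.0, 159.0], [341.0, 202.0]]
[[208.0, 292.0], [351.0, 335.0]]
```

Run:
```python
from h import *
def pt(a,off=11):
    a=np.deg2rad(a);return dw(0,115-160*np.cos(a)-off,67+160*np.sin(a)-24)
for a in(87,90): move_l(pt(a),speed=60)
wait(.2);im=get_image("side")
move_l(dw(0,40,205),speed=150);grip(85)
im2=get_image("side")
cv2.imwrite("pics/s3.png",np.hstack([cv2.resize(i[170:290,200:290],None,fx=4,fy=4,interpolation=cv2.INTER_CUBIC) for i in(im,im2)])[:,:,::-1])
# cap close look
move_l(dw(0,-40,260),speed=250)
goto([500,-250,240],[180,0,20]);wait(.2)
C,im=snap("w2");print([(round(d["score"],2),np.round(d["extent"],1).tolist()) for d in spot_in("cap","wrist")][:3],get_obs()["t"])
i=np.vstack([np.zeros((0,512,3),np.uint8),im])
```

```text
[(0.75, [157.6, 129.2, 55.2, 59.7]), (0.66, [246.7, 184.2, 52.6, 55.2]), (0.57, [315.4, 106.7, 58.1, 59.9])] 15.0333
```

View pics/s3.png

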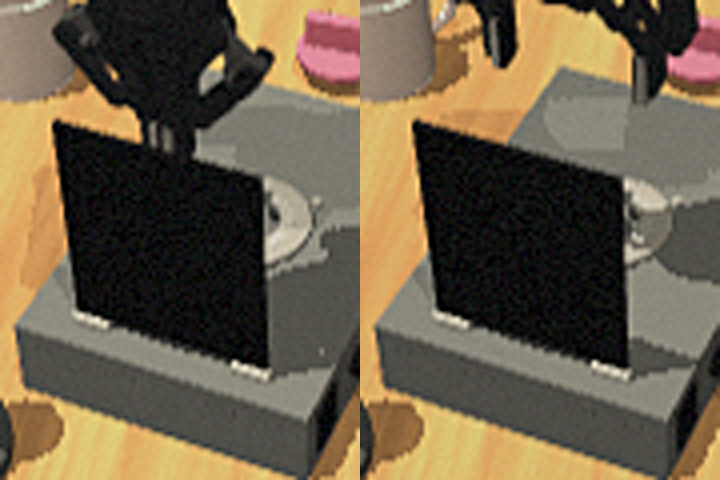

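View pics/w2.png

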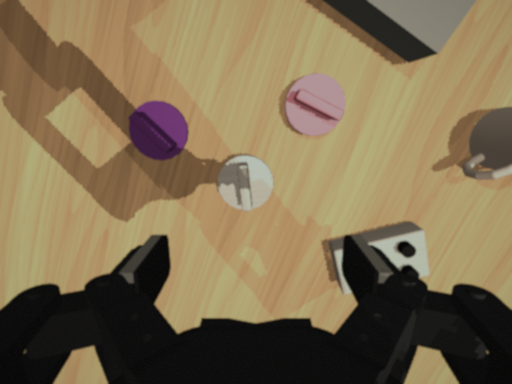

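Run:
```python
import cv2
im=cv2.imread("pics/w2.png")[145:220,205:285]
cv2.imwrite("pics/w2c.png",cv2.resize(im,None,fx=7,fy=7,interpolation=cv2.INTER_CUBIC))
```

```text
(no output)
```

View pics/w2c.png

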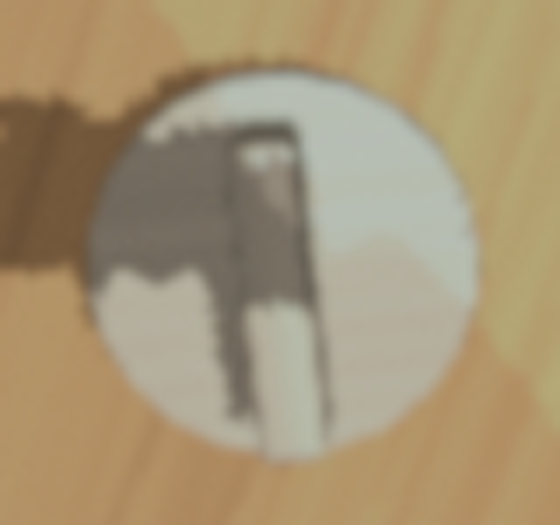

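Run:
```python
from h import *
C=load("w2")
a,b=back(C,(242.6,165),51),back(C,(246.7,210),51);c=back(C,(245.4,182.7),23)
print(a,b,(a+b)/2,np.linalg.norm(a-b),c);th=np.degrees(np.arctan2(*(a-b)[1::-1]));print("fin dir",th)
for y in(th-90,th+90,th-270):
    print(y,solve_ik([*c[:2],60],[180,0,y]))
```

```text
[ 483.87201708 -248.03465218   51.        ] [ 506.89055183 -298.29745238   51.        ] [ 495.38128445 -273.16605228   51.        ] 55.28292707524193 [ 495.43105084 -273.57982918   23.        ]
fin dir 114.60605749249223
24.606057492492226 [-3.60126165e+01  1.72309932e+01  1.06934726e+02 -2.54444375e-14
  5.58342808e+01 -6.06186739e+01]
204.60605749249223 [-36.01261645  17.23099318 106.93472598   0.          55.83428084
 119.38132605]
-155.39394250750777 [-36.01261645  17.23099318 106.93472598   0.          55.83428084
 119.38132605]
```

Run:
```python
from h import *
X,Y=495.4,-273.4;O=[180,0,24.6]
goto([X,Y,120],O)
move_l([X,Y,26.5],speed=100);wait(.2);print(get_obs()["tcp_pos"],get_obs()["wrist_force"])
grip(5,70);print(get_obs()["grip_width"],get_obs()["wrist_force"])
move_l([X,Y,190],speed=200);print(get_obs()["grip_width"],get_obs()["wrist_force"])
goto(dw(60,0,190),[180,0,81]);wait(.3)
C,im=snap("w3");print(get_obs()["t"],get_obs()["tcp_pos"])
im=im.copy()
for p in proj(C,[dw(0,0,66),dw(-35.4,-35.4,64),dw(35.4,35.4,64),dw(0,31,66),dw(0,-31,66)]): cv2.circle(im,tuple(np.int32(np.round(p))),2,(255,0,0),-1);print(p.round(1))
cv2.imwrite("pics/w3a.png",cv2.resize(im[20:320,100:412],None,fx=2,fy=2)[:,:,::-1])
```

```text
[ 495.96068478 -273.80949082   27.32991111] [-0.06572532 -0.19288897 -0.47121502]
10.708939870533682 [ 0.15630326 -0.42033548  1.52923314]
10.781756148714079 [-0.22572264 -0.17280173 -1.51484334]
20.2583 [622.37030172  78.5777077  190.09144801]
[259.1 119.1]
[219.8  75.7]
[295.5 159.2]
[293.6 120.2]
[224.4 117.9]
```

View pics/w3a.png

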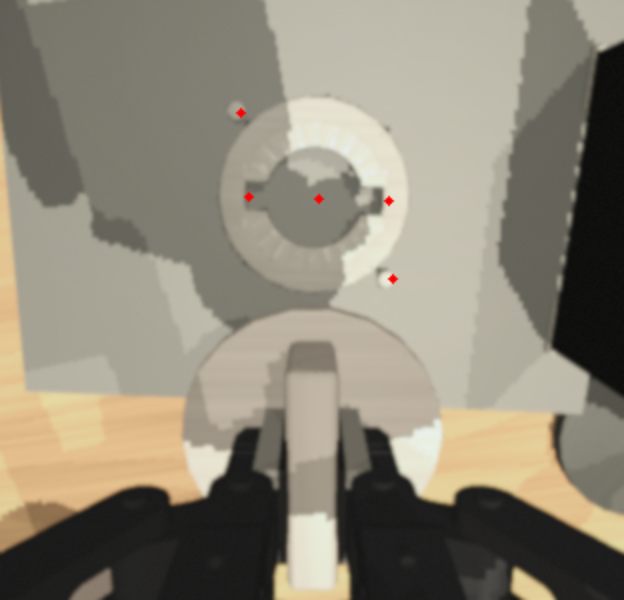

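Run:
```python
from h import *
from scipy.optimize import least_squares
C=load("w3");A,R,t=C
m=np.array([[218,75.5],[293,159.5],[223,118],[291,120.3],[256.5,118.3]])
P=np.array([[-35.4,-35.4,64],[35.4,35.4,64],[0,-31,66],[0,31,66],[0,0,66]])
def f(p): return (proj(C,Ro.from_euler("z",p[2],degrees=True).apply(P)+[p[0],p[1],0])-m).ravel()
s=least_squares(f,[563,90,-11]);print(s.x.round(2),f(s.x).round(1))
# cap in hand: project circles in tool frame
tcp=np.array([622.37,78.58,190.09]);a=np.linspace(0,2*np.pi,180)
for dz in(-4.3,):
    q=proj(C,np.c_[36*np.cos(a),36*np.sin(a),0*a+dz]+tcp);q=(q-[100,20])*2
    print("pred plate cols",q[:,0].min(),q[:,0].max(),"top row",q[:,1].min())
for h in (23.7,):
    u=np.array([np.cos(np.deg2rad(81+90)),np.sin(np.deg2rad(81+90)),0])
    print("fin ends",(proj(C,np.array([tcp+28*u+[0,0,h],tcp-28*u+[0,0,h]]))-[100,20])*2)
print(get_obs()["ee_rot"])
```

```text
[563.02  88.77 -11.28] [-0.2 -0.1  0.2 -0.1 -0.8 -0.4  0.4  0.1  0.4  0.7]
pred plate cols 182.22001162476397 443.9972887612423 top row 306.24419204238154
fin ends [[313.63213547 369.27784385]
 [313.60877792 589.78407199]]
[1.79994417e+02 1.52965888e-03 8.09288204e+01]
```

```bash
sed -i 's/^D=.*/D=np.array([563.0,88.8,0]);YAW=-11.2/' h.py
python3 - <<'E'
from h import *
O=[180,0,YAW]
goto(dw(0,0,170),O)
move_l(dw(0,0,108),speed=120);wait(.3)
o=get_obs();e=np.array(dw(0,0,108))-o["tcp_pos"];print("err",e.round(2),o["ee_rot"],o["wrist_force"].round(1) if hasattr(o["wrist_force"],"round") else o["wrist_force"])
off=np.array([e[0],e[1],0])
for z in np.arange(100,74.5,-2):
    move_l((np.array(dw(0,0,z))+off).tolist(),speed=40)
    o=get_obs();F=fy();print(round(z,1),np.round(o["tcp_pos"],1),F.round(1),np.round(o["moment"],2))
    if abs(F[2])>10 or np.hypot(F[0],F[1])>12:break
print(get_obs()["t"],get_obs()["grip_width"])
E
```

```text
err [-0.7  -0.02 -0.95] [-1.79978588e+02 -9.83798924e-02 -1.11982413e+01] [ 0.3 -0.2 -1.3]
100.0 [561.7  88.7  99.3] [-0.5  0.3 -0.8] [-0.02 -0.01  0.02]
98.0 [562.2  88.8  97.8] [ 0.1 -0.4 -0.9] [ 0.01 -0.06  0.03]
96.0 [562.2  88.8  95.9] [-0.1 -0.4 -1.4] [-0.02 -0.01 -0.03]
94.0 [562.1  88.8  93.8] [-0.1 -0.9 -1.9] [ 0.01  0.01 -0.04]
92.0 [562.1  88.8  91.8] [-0.3  0.2 -1.1] [-0.07  0.03 -0.05]
90.0 [562.1  88.8  89.8] [ 0.6 -0.  -1.3] [-0.03 -0.05 -0.  ]
88.0 [562.1  88.8  87.8] [-0.1 -0.  -1.7] [-0.    0.    0.02]
86.0 [562.1  88.8  85.8] [-0.4 -0.2 -1.1] [ 0.   -0.01  0.06]
84.0 [562.1  88.8  83.8] [ 0.2  0.4 -1.4] [-0.01 -0.04  0.04]
82.0 [562.1  88.8  81.8] [-0.5 -0.2 -0.7] [ 0.01 -0.01 -0.01]
80.0 [562.1  88.8  79.8] [-1.1 -0.9 -1.7] [0.02 0.02 0.  ]
78.0 [562.1  88.8  77.8] [ 0.4  0.3 -1.1] [-0.06 -0.03 -0.02]
76.0 [562.2  88.8  75.8] [-0.6 -0.5 -0.9] [-0.02  0.   -0.01]
26.0167 10.618967071081945
```

Run:
```python
from h import *
p=np.array([562.9,88.8,76])
for z in np.arange(75.5,68,-.5):
    move_l([p[0],p[1],z],speed=15);wait(.1)
    o=get_obs();F=fy();print(z,np.round(o["tcp_pos"],1),F.round(1))
    if abs(F[2]-(-1.3))>5:break
print(get_obs()["t"],get_obs()["grip_width"])
C,im=snap("w4");cv2.imwrite("pics/w4.png",im[:,:,::-1])
cv2.imwrite("pics/s4.png",cv2.resize(get_image("side")[150:310,180:340],None,fx=3,fy=3)[:,:,::-1])
a=cv2.imread("pics/w4.png");b=cv2.imread("pics/s4.png");cv2.imwrite("pics/m4.png",np.hstack([cv2.resize(a[:,130:382],(315,480)),b]))
```

```text
75.5 [563.   88.8  75.6] [-1.2  0.1  0.7]
75.0 [563.   88.8  75.6] [-2.8  0.3  4.8]
26.7167 10.871366431475222
```

View pics/m4.png

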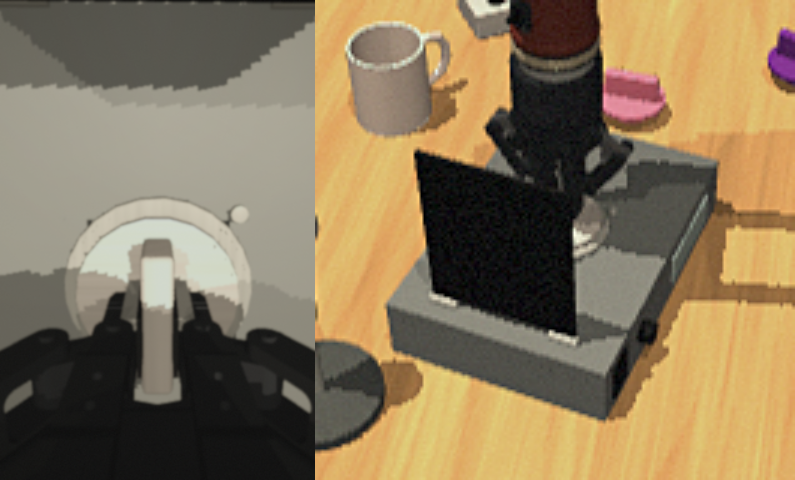

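Run:
```python
from h import *
p=[562.9,88.8,75.0]
grip(5,100)
for d in range(5,46,5):
    move_l(p,[180,0,YAW-d],speed=20);wait(.1)
    o=get_obs();print(d,np.round(o["tcp_pos"],1),round(o["ee_rot"][2],1),fy().round(1),np.round(o["moment"],2))
    if np.linalg.norm(fy())>35:break
wait(.3);o=get_obs();print(o["t"],o["ee_rot"],o["grip_width"])
C,im=snap("w5")
a=im[:,130:382];cv2.imwrite("pics/w5a.png",cv2.resize(a,None,fx=1.5,fy=1.5)[:,:,::-1])
```

```text
5 [563.7  88.8  75.7] -16.1 [-0.9 -0.4  5.6] [-0.08  0.24 -0.06]
10 [563.6  88.8  75.7] -21.1 [-1.2 -0.2  5.7] [-0.01  0.25 -0.07]
15 [563.5  89.   75.7] -26.1 [-2.2 -0.2  5.8] [-0.06  0.32 -0.1 ]
20 [563.5  89.   75.7] -31.1 [-1.3 -0.2  6.1] [-0.04  0.35 -0.09]
25 [563.5  89.   75.7] -36.1 [-1.  -0.3  5.7] [ 0.02  0.38 -0.05]
30 [563.5  89.   75.7] -41.1 [-1.8  0.6  4.6] [ 0.02  0.38 -0.06]
35 [563.5  88.9  75.7] -46.1 [-1.5 -0.5  4.8] [-0.02  0.38 -0.04]
40 [563.5  89.   75.7] -51.1 [-2.3 -0.9  6.5] [-0.04  0.33 -0.05]
45 [563.5  88.9  75.7] -56.1 [-2.   0.7  6.5] [-0.    0.34 -0.03]
30.4833 [-1.79931418e+02 -2.85959210e-02 -5.61032511e+01] 10.186510720546115
```

View pics/w5a.png

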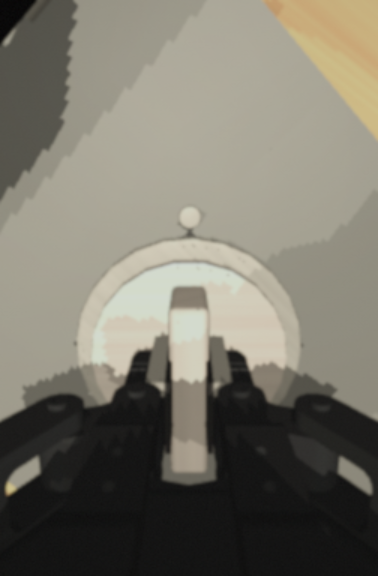

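Run:
```python
from h import *
cv2.imwrite("pics/s5.png",cv2.resize(get_image("side")[130:310,150:350],None,fx=3,fy=3)[:,:,::-1])
```

```text
(no output)
```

View pics/s5.png

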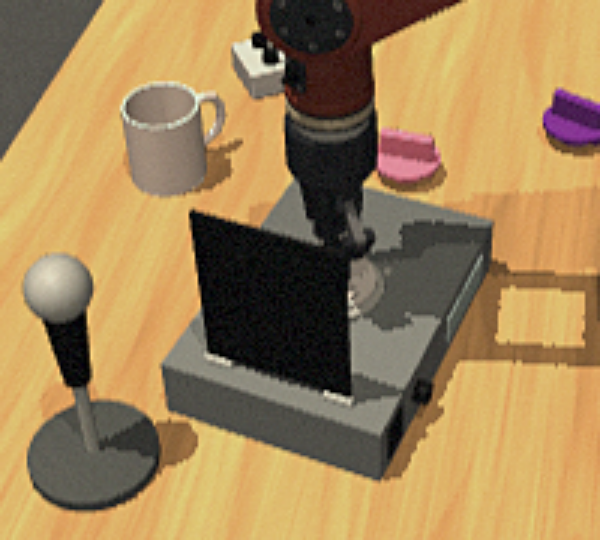

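Cover still upright: its free-edge corner at (190,212) in the crop is where it was after the push. The mug, microphone and pedal have not moved, and the cap is held in the well.

```bash
python3 -c "
from station import *
print(sign_off(),get_obs()['t'],get_obs()['grip_width'])"
```

```text
the job is handed in; nothing more can be done
the job is handed in; nothing more can be done
```

The job is handed in. The cover is upright, and the cap is home in the well, twisted 45° clockwise and still gripped.

- **Cover:** I pushed it up from about 50° with the closed fingers. In the side picture after the push its edge corners matched the 90° prediction to within about 2 px of the enlarged crop. In the last side picture it stood in the same place.
- **Cap:** I picked up the silver cap and left the pink and purple look-alikes alone. It went into the notches without resistance and met the collar at TCP 75.6 mm, against about 76.3 mm expected, with roughly 6 N of downward push.
- **Twist:** I turned it in 5° steps. The tool turned 44.9°, so it stayed well short of the 69° click, and the wrist picture shows the fin pointing at the pip within about 1–2 px. The wrist moment read 0.10 N m or less, and it fell rather than rose towards the end, so the spring torque was not confirmed by force. I take the angle from the picture.
- **Bystanders and limits:** The mug, microphone and pedal look unmoved. The clock read 30.5 s just after the twist, against the 72 s limit. Forces read under 10 N at every check.

The final time and grip readout after sign-off was refused, so the last grip value I have is 10.2 mm under a 100 N squeeze, read just after the twist. The fin is nominally 12 mm; the reading was about 10.7 mm at the first grasp (70 N) and stayed between 10.6 and 10.9 mm until I tightened the grip.

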